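# Seat the board carrier in the test fixture and latch it

### The arm

A 7-joint arm with a two-finger parallel gripper is mounted at the origin on the work surface. World frame = base frame: x ahead of the robot, y to its left, z up, the work surface at z = 0. Lengths are in m, angles in rad, forces in N, time in s.
With the tool pointing down it reaches from about 0.425 to 0.825 m from the base axis. Payload 3.6 kg.
Tool frame: the origin (TCP) lies on the centre line of the jaws, within the pads' length; the fingertips stand ahead of it and the grasp point (between the pads) lies 6 mm ahead of it (tcp_to_tips is the z of the fingertips in the tool frame, in m); z points along the fingers, y is the line along which they close (so a half turn about z gives the same grasp; the last joint's range is limited). The gripper opens to 93 mm and grips with 3 to 60 N. Pads are 15 mm wide; open, the fingers measure 128 mm over their backs; the gripper's body (75 mm by 188 mm) begins 65 mm behind the grasp point.
Start: joints at [-1.306, 0.615, -0.013, 1.423, 0.008, 1.103, -0.04], TCP at [0.186, 0.623, 0.244] pointing down, gripper open.
Joint ranges: [-3.12, 3.12], [-0.3, 2.06], [-1.34, 1.32], [0.26, 2.42], [-1.36, 4.5], [0.01, 1.98], [-2.84, 2.84]. Speed limits (rad/s): [2.79, 2.79, 3.14, 3.14, 3.14, 3.14, 3.14].

### API

Orientations are given as a unit quaternion [w, x, y, z].
In Python, from station import * gives the robot as it stands. The module is installed in compiled form; this text tells all that it offers.
- The arm moves only by the tool apply_moves, never from a script. Its argument "motion" is a list of rows, each an object of numbers: "claw": the gripper command: -1 is shut, 1 is fully open, values between are in proportion; "dx", "dy", "dz": the shift along the tool's x, y, z in m; "rx", "ry", "rz": the turn, a rotation vector about the tool's x, y, z in degrees. In form: [{"claw": .., "dx": .., "dy": .., "dz": .., "rx": .., "ry": .., "rz": ..}, ...]. A call has 1 to 8 rows; each row is the pose to reach, as a shift and turn from the pose commanded when the call began, along the tool's axes at that moment; what a row does not reach only later rows make up. A row lasts 1/8 s, in which the tool goes at most 62.5 mm and 10.7 degrees, less where a joint would pass 70% of its speed; a pose out of reach is approached as far as the arm can. A call with a gripper value outside its range is refused whole. The fingers move at their own pace and stop on an object; "grip_force" is the grip in N (left out, the last holds). Time passes only in rows, so rows that repeat a pose let the fingers close. It gives the time, the measured TCP pose, the force, the opening and the grip force at its end, in the units of the state.
- sense(): the state, without advancing time (a new reading comes with each control period).
- snapshot(name): name is "scene" or "top" or "wrist"; returns a dict with "img" (420x560x3 uint8, red, green, blue), "intrinsics" (3x3 intrinsics, pixels), "k1" (the pictures are not rectified: a ray, as slopes to the right and down, at radius r is drawn at 1 + k1 r^2 times it, then the intrinsics apply), "eye" and "rotation" of the camera in the world; the wrist camera has in their place "hand_eye" (4x4, takes a point from camera to tool coordinates, whose origin is the TCP and whose axes are the flange's). Camera axes: x right, y down, z forward; pixel columns grow to the right and rows downward; lengths in m; the calibration is good to about 2 mm. A picture is of the moment at which its call begins: read the wrist's pose just before it. There is no depth.
- job_done(): hands the job in; it is judged then, once.
The state is a dict: "clock": time; "joint_pos": joint angles; "dq": joint speeds; "joint_torque": joint torques, N m; "tool_pos": TCP position; "eef_rot": TCP orientation; "force": force on the tool from outside, world axes, zero at the start; "moment": the same for the moment, N m; "finger_gap": opening from 0.0 (shut) to 1.0 (fully open); "grip_force": force on a finger pad.
Only numpy, scipy, OpenCV 4.12 (cv2) and the standard library are available. Lean on these libraries where they do the work, as an engineer would, in place of code of your own. Each camera call takes 0.05 s, during which the arm holds its last target. There are 200 camera calls.

### The job

With the latch lever still parked, push the circuit-board carrier along its channel until it is fully home against the test head. Then slide the latch lever past its first detent all the way to its second stop, so that its bar lies locked behind the carrier, and move clear. Only push with the fingers: the carrier must not be lifted, and the other things on the bench must stay where they are.

Things in the scene. Friction and masses are not known exactly. Their poses are not given: they have to be found in the camera images.
- fixture: Aluminium test fixture fixed to the bench. Bed plate 12 mm thick. x = the way the carrier is pushed (roughly away from the robot), y = the way the lever is slid (leftwards), z up; origin at bench height under the bed, which spans x -130 to 110, y -125 to 110 mm. A latch track 13 mm high lies on the bed at x -74 to -34, y -123 to -5 mm.
- head_stop (a point): Point on the flat stop face of the grey test head (block 50 x 94 mm, 46 mm high on the bed), which closes the far end of the channel at x 55, y 45 mm in the fixture's frame, 32 mm above the bench. The channel runs from here along the fixture's -x for 185 mm between two rails 12 mm high, inner faces 78 mm apart.
- carrier: Loose carrier lying in the channel: black plate 100 (x) x 75 (y) x 12 mm with a green circuit board, 0.28 to 0.56 kg. Origin at the centre of its underside, axes as the fixture's. Starts 25 to 50 mm short of home; home is x = 5 mm in the fixture's frame, its front connector (36 mm high) touching the test head. Slides with a few N of dry friction.
- push_plate (a point): Centre of the rear (robot-side) face of the upright aluminium push plate on the carrier's rear edge, 40 mm above the bench. The plate is 50 mm wide (y), 8 mm thick and stands from 24 to 56 mm above the bench. Push it along the fixture's +x.
- latch (a joint): Lever travel along the fixture's +y, m: 0 parked (start), 0.030 first detent, 0.060 second stop (hard end). It clicks into all three. About 8 N at the handle gets it out of parked (hump at 15 mm) or out of the first detent (hump at 45 mm), plus 2.5 N damping at 50 mm/s. Released short of a hump it springs back; past it, it is drawn on to the next place.
- lever_handle (a point): Point in the lever's upright handle, 69 mm above the bench; parked at x -54, y -105 mm in the fixture's frame. Stem 18 (x) x 10 (y) mm, 36 to 74 mm above the bench; black cap 26 x 14 mm on it up to 89 mm. Push its free -y side along +y. It carries a bar 12 mm wide, 26 to 36 mm above the bench, from 15 mm behind it to 115 mm ahead, which slides across behind the push plate.
- flux: Bystander, leave it: small amber flux bottle, 28 mm across, 55 mm tall, standing on the fixture's bed between lever and test head.
- screw_jar: Bystander, leave it: clear jar of screws, 50 mm across, 50 mm tall, left of the fixture.
- phone: Bystander, leave it: phone lying flat, 150 x 72 x 9 mm, left of the fixture.
- screwdriver: Bystander, leave it: screwdriver, 160 mm long, lying right of the fixture, clear of the lever.
- spool: Bystander, leave it: metal wire spool, 54 mm across, 40 mm tall, right of the fixture.
- brush: Bystander, leave it: cleaning brush with a wooden handle, 150 mm long, lying at the far left.
- mug: Bystander, leave it: white mug, 76 mm across, 90 mm tall, right of the fixture, beside the spool.
Things that resemble listed ones, but are neither listed nor needed, are in the scene too. There is more than one size of the carrier; the job needs the middle-sized.

How it is judged:
On the way, in this order (a step that is already met when the one before it is completed fails the run):
1. the carrier is fully home against the test head with the lever still parked (x of carrier in the frame of fixture above 0.002 m and z of carrier in the frame of fixture below 0.015 m and angle between carrier's own z axis and vertical below 0.06 rad and value of joint latch below 0.008 m), for 0.2 s.
2. the lever has gone past its first detent to the second stop (value of joint latch above 0.056 m), for 0.2 s.
At the end, for the whole second after the job is handed in: The carrier lies flat in its channel within 3 mm of home (origin beyond x = 2 mm in the fixture's frame) and at rest, and the lever is within 4 mm of its second stop (latch above 0.056) (x of carrier in the frame of fixture above 0.002 m and z of carrier in the frame of fixture below 0.015 m and angle between carrier's own z axis and vertical below 0.06 rad and value of joint latch above 0.056 m and linear speed of carrier below 0.01 m/s); the robot touches nothing.
It fails at once if the carrier is lifted or tipped out of its channel (z of carrier in the frame of fixture above 0.02 m or angle between carrier's own z axis and vertical above 0.2 rad).
It fails at once if another thing on the bench is moved more than 20 mm (distance of any of flux, screw_jar, phone, screwdriver, spool, brush, mug from where it was at the start of the episode above 0.02 m).
It also fails if it takes over 42 s, if anything falls off the work surface, if the arm or the gripper's body presses on something with over 40 N, if the wrist force passes 120 N, or if a joint passes its speed limit or range.

## Working session

There is one attempt and no reset: what is moved stays moved. The work goes in short steps, Python scripts to look and compute and a tool call to move; the robot and the scene stay as the last step left them, time stands still between calls to the robot, and variables do not carry over. Pictures are saved under pics/ and viewed, at most 10 in all, crops included, and the job is handed in when it is done.

Besides the shell and the picture viewer there is one more tool, called after "Emit:" by a JSON object that holds its "method" and its "body", one argument or row to a line. apply_moves: Moves the arm, as the interface text tells. Its arguments: {"type":"object","properties":{"motion":{"type":"array"},"grip_force":{"type":"number"}},"required":["motion"]}

```bash
mkdir -p pics; python3 - <<'E'
from station import *
import cv2
s=sense();print(s)
for n in("scene","top"):
    d=snapshot(n);cv2.imwrite(f"pics/{n}0.png",d["img"][:,:,::-1]);print(n,d["intrinsics"],d["k1"],d["eye"],d["rotation"])
E
```

```text
{'clock': 0.0, 'joint_pos': array([-1.30651156,  0.61586755, -0.01259095,  1.42487988,  0.00812497,
        1.10341642, -0.04039389]), 'dq': array([-2.44930467e-05,  2.10477156e-03, -2.17263389e-03, -7.16394992e-04,
       -1.50065559e-03,  9.57442918e-04, -5.47914529e-04]), 'joint_torque': array([-4.16390890e-05, -4.58937407e+01,  2.09263922e-01, -1.65744460e+01,
       -6.10748003e-02,  2.05684447e-02,  2.42748429e-04]), 'tool_pos': array([0.18615912, 0.62201258, 0.24252103]), 'eef_rot': array([-1.46423335e-04,  1.44849401e-01,  9.89452911e-01, -1.25173991e-03]), 'force': array([-0.52947742, -0.00759234,  0.72592731]), 'moment': array([ 0.04341867,  0.01702318, -0.09450732]), 'grip_force': 0.0, 'finger_gap': 1.0027957350005556}
scene [[532.24979493   0.         284.88844081]
 [  0.         532.24979493 201.27449499]
 [  0.           0.           1.        ]] 0.005770046329558939 [ 1.30456174 -0.37650256  0.81935565] [-0.3553806   0.78512988  0.45991301 -0.21390589]
top [[408.13784612   0.         281.24232921]
 [  0.         408.13784612 208.67655989]
 [  0.           0.           1.        ]] -0.02007158909964029 [0.45186116 0.01328142 1.14083499] [-0.02679814  0.70800026 -0.70505528  0.03024121]
```

View pics/top0.png

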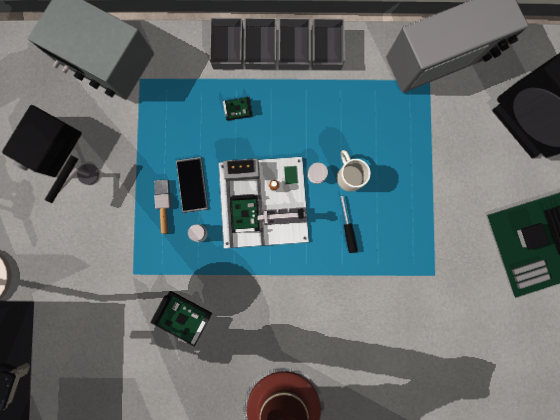

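View pics/scene0.png

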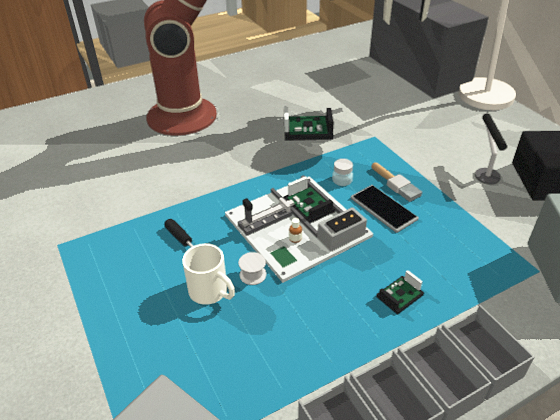

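The top view shows the white bed at about (220–309, 157–248). The carrier is in the left channel at (244,213), the head at (240,168), the lever's dark bar at (260–305,216) and the flux at (274,184). I'll enlarge this area and rectify it for measuring.

```bash
cat > h.py <<'E'
from station import *
import cv2, numpy as np
from scipy.spatial.transform import Rotation as R
def rot(q): return R.from_quat(np.roll(np.asarray(q,float),-1)).as_matrix()
def cam(n):
    s=sense(); d=snapshot(n)
    if n=="wrist":
        T=np.eye(4);T[:3,:3]=rot(s["eef_rot"]);T[:3,3]=s["tool_pos"];T=T@np.array(d["hand_eye"]);d["C"],d["Rm"]=T[:3,3],T[:3,:3]
    else: d["C"],d["Rm"]=np.array(d["eye"]),rot(d["rotation"])
    return d
def proj(d,P):
    p=(np.atleast_2d(P)-d["C"])@d["Rm"];m=p[:,:2]/p[:,2:];m=m*(1+d["k1"]*(m**2).sum(1,keepdims=True))
    K=d["intrinsics"];return m*[K[0,0],K[1,1]]+K[:2,2]
def ray(d,uv,z):
    K=d["intrinsics"];m0=(np.atleast_2d(uv)-K[:2,2])/[K[0,0],K[1,1]];m=m0.copy()
    for _ in range(9): m=m0/(1+d["k1"]*(m**2).sum(1,keepdims=True))
    v=np.c_[m,np.ones(len(m))]@d["Rm"].T
    return d["C"]+v*((z-d["C"][2])/v[:,2:])
E
python3 - <<'E'
from h import *
d=cam("top");im=d["img"]
hsv=cv2.cvtColor(im,cv2.COLOR_RGB2HSV)
blue=((hsv[...,0]>90)&(hsv[...,0]<112)&(hsv[...,1]>120)).astype(np.uint8)
roi=np.zeros_like(blue);roi[150:256,210:318]=1
m=((1-blue)*roi)
# white only
w=((hsv[...,1]<60)&(hsv[...,2]>150)).astype(np.uint8)*roi
n,l,st,c=cv2.connectedComponentsWithStats(m)
for i in range(1,n):
    if st[i][4]>50:print(st[i],c[i])
i=1+np.argmax(st[1:,4]);cn=cv2.findContours((l==i).astype(np.uint8),0,2)[0][0]
r=cv2.minAreaRect(cn);b=cv2.boxPoints(r);print(r,b);P=ray(d,b,0.012);print(P,[np.linalg.norm(P[k]-P[k-1]) for k in range(4)])
a=cv2.resize(im[150:256,210:318],None,fx=5.4,fy=5.4,interpolation=cv2.INTER_CUBIC);cv2.imwrite("pics/t1.png",a[:,:,::-1])
E
```

```text
[ 218  157   91   92 7407] [262.54434994 201.98649926]
[307 162  11  22 191] [312.77486911 172.93193717]
((262.62646484375, 201.4795379638672), (87.856201171875, 85.72187042236328), 86.00909423828125) [[216.81215 160.641  ]
 [302.32617 154.67491]
 [308.4408  242.31807]
 [222.92676 248.28416]]
[[ 0.67737451  0.18899792  0.012     ]
 [ 0.6954772  -0.05061323  0.012     ]
 [ 0.45039555 -0.0674224   0.012     ]
 [ 0.43306024  0.16806779  0.012     ]] [np.float64(0.24520916656765784), np.float64(0.24029400403637335), np.float64(0.24565740356516694), np.float64(0.2361273833205136)]
```

View pics/t1.png

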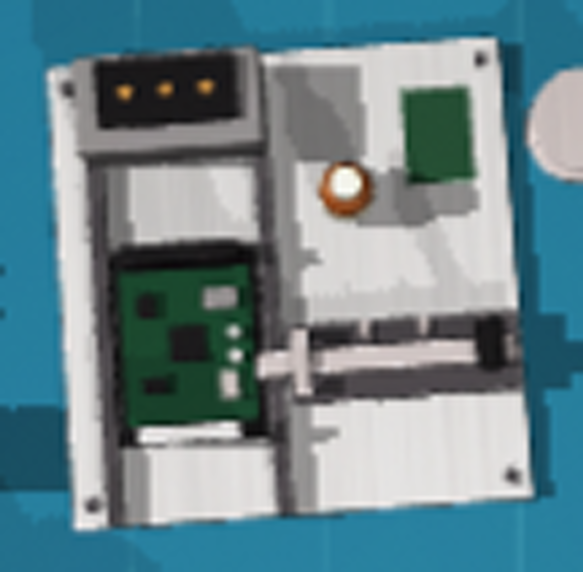

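The zoom shows the bed corners clearly at (50,70), (497,38), (533,496) and (77,528) in zoom pixels. The push plate is the white strip at (140–240,432), the lever cap is at (491,343) and the bar tip is at (260,365). I'll do a rigid fit and cross-check it in the scene view.

```bash
python3 - <<'E'
from h import *
import station
print([k for k in dir(station) if 'tip' in k.lower()], getattr(station,'tcp_to_tips',None))
d=cam("top");s=cam("scene")
z=lambda u:np.array(u,float)/5.4+[210,150]-0.4
B=np.array([[110,110],[110,-125],[-130,-125],[-130,110]])/1e3
P=ray(d,z([(50,70),(497,38),(533,496),(77,528)]),.012)[:,:2]
Bc=B-B.mean(0);Pc=P-P.mean(0)
a=np.arctan2((Bc[:,0]*Pc[:,1]-Bc[:,1]*Pc[:,0]).sum(),(Bc*Pc).sum())
Rz=np.array([[np.cos(a),-np.sin(a)],[np.sin(a),np.cos(a)]]);t=P.mean(0)-Rz@B.mean(0)
print("yaw",np.degrees(a),"t",t,"res mm",1e3*(P-(B@Rz.T+t)))
np.save("fix.npy",[a,*t])
f=lambda u,zz:((ray(d,z(u),zz)[:,:2]-t)@Rz*1e3).round(1)
print("plate top",f([(138,438),(242,428)],.056),"cap",f([(491,343)],.089),"head top near",f([(80,152),(264,145)],.058),"flux",f([(346,184)],.055),"bartip",f([(258,365)],.036))
pts=np.array([[110,110,12],[110,-125,12],[-130,-125,12],[-130,110,12],[-54,-105,89],[55,-2,58],[55,92,58]])/1e3
W=np.c_[pts[:,:2]@Rz.T+t,pts[:,2]]
im=cv2.resize(s["img"],None,fx=4,fy=4,interpolation=cv2.INTER_CUBIC)
for p in proj(s,W): cv2.drawMarker(im,tuple(int(v) for v in (p+.5)*4),(255,0,0),0,16,1)
im=im[680:1130,860:1520];cv2.imwrite("pics/s1.png",im[:,:,::-1])
E
```

```text
['tcp_to_tips'] 0.025
yaw 4.338680196156139 t [0.57194342 0.06648077] res mm [[-1.36190018 -1.318007  ]
 [-1.20430675  1.1628232 ]
 [ 1.00373875  0.94889609]
 [ 1.56246818 -0.79371228]]
plate top [[-86.5  70.5]
 [-85.2  19.2]] cap [[ -54.4 -104.2]] head top near [[56.9 90.1]
 [53.9 -1.1]] flux [[ 32.  -40.3]] bartip [[-53.5  10.3]]
```

View pics/s1.png

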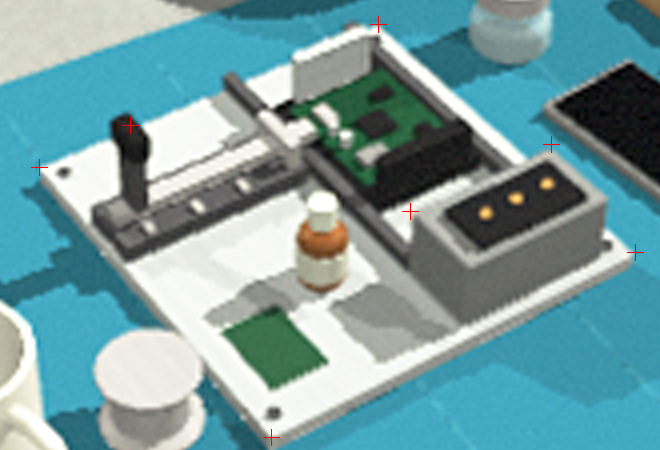

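The fit agrees in both views: head corners, cap and bed corners all land within about 1–2 mm. The plate's rear face is at x ≈ -86, so there are about 41 mm to go.

```bash
cat > go.py <<'E'
from h import *
import sys
a,tx,ty=np.load("fix.npy");Rz=R.from_euler('z',a).as_matrix();t=np.array([tx,ty,0])
def fixpos(s): return ((s["tool_pos"]-t)@Rz*1e3)
s=sense();Rt=rot(s["eef_rot"]);print("fix TCP mm",fixpos(s).round(1),"F fix",(np.array(s["force"])@Rz).round(1),"t",s["clock"],"gap",s["finger_gap"])
Rg=Rz@R.from_euler('z',np.pi/1).as_matrix()@np.diag([1,-1,-1.])  # tool x=-fx, y=+fy, z down
print("turn deg",np.degrees(R.from_matrix(Rt.T@Rg).as_rotvec()).round(2))
for g in sys.argv[1:]:
    p=Rz@(np.array(eval(g))/1e3)+t;print(g,"world",p.round(3),"tool shift mm",((p-s["tool_pos"])@Rt*1e3).round(1))
E
python3 go.py "(-122,45,242)"
```

```text
fix TCP mm [-342.5  583.5  243.1] F fix [ 0.6 -0.2 -0.6] t 0.25 gap 1.0003334917165119
turn deg [-7.000e-02 -1.000e-02 -2.099e+01]
(-122,45,242) world [0.447 0.102 0.242] tool shift mm [-398.8 -423.8    1.6]
```

Emit:
{"method": "apply_moves", "body": {
  "motion": [
    {"claw": -1,"dx": -0.04,"dy": -0.042,"dz": 0,"rx": 0,"ry": 0,"rz": -3},
    {"claw": -1,"dx": -0.08,"dy": -0.085,"dz": 0,"rx": 0,"ry": 0,"rz": -6},
    {"claw": -1,"dx": -0.12,"dy": -0.127,"dz": 0,"rx": 0,"ry": 0,"rz": -9},
    {"claw": -1,"dx": -0.16,"dy": -0.17,"dz": 0,"rx": 0,"ry": 0,"rz": -12},
    {"claw": -1,"dx": -0.2,"dy": -0.212,"dz": 0,"rx": 0,"ry": 0,"rz": -15},
    {"claw": -1,"dx": -0.24,"dy": -0.255,"dz": 0,"rx": 0,"ry": 0,"rz": -18},
    {"claw": -1,"dx": -0.28,"dy": -0.297,"dz": 0,"rx": 0,"ry": 0,"rz": -21},
    {"claw": -1,"dx": -0.32,"dy": -0.34,"dz": 0,"rx": 0,"ry": 0,"rz": -21}
  ]
}}

```text
clock: 1.25
tool_pos: [0.3963, 0.2036, 0.2439]
eef_rot: [0.0, -0.038, 0.999, 0.0]
force: [0.2, -0.0, -0.4]
finger_gap: 0.191
grip_force: 0.0
```

```bash
python3 go.py "(-122,45,242)" "(-122,45,120)"  "(-122,45,60)"
```

```text
fix TCP mm [-164.8  150.   243.9] F fix [ 0.2 -0.  -0.4] t 1.25 gap 0.19143213393961345
turn deg [0.03 0.05 0.03]
(-122,45,242) world [0.447 0.102 0.242] tool shift mm [ -42.8 -105.     1.9]
(-122,45,120) world [0.447 0.102 0.12 ] tool shift mm [ -42.6 -105.1  123.9]
(-122,45,60) world [0.447 0.102 0.06 ] tool shift mm [ -42.6 -105.1  183.9]
```

Emit:
{"method": "apply_moves", "body": {
  "motion": [
    {"claw": -1,"dx": -0.022,"dy": -0.053,"dz": 0.01},
    {"claw": -1,"dx": -0.043,"dy": -0.105,"dz": 0.03},
    {"claw": -1,"dx": -0.043,"dy": -0.105,"dz": 0.08},
    {"claw": -1,"dx": -0.043,"dy": -0.105,"dz": 0.12},
    {"claw": -1,"dx": -0.043,"dy": -0.105,"dz": 0.12},
    {"claw": -1,"dx": -0.043,"dy": -0.105,"dz": 0.12}
  ]
}}

```text
$.motion[0]: bad value
```

```bash
python3 go.py "(-122,45,61)" "(-45,45,61)"; python3 - <<'E'
from h import *
d=cam("top");a=cv2.resize(d["img"][150:256,210:318],None,fx=5.4,fy=5.4,interpolation=cv2.INTER_CUBIC)
w=cam("wrist")["img"];cv2.imwrite("pics/w2.png",cv2.cvtColor(w,cv2.COLOR_RGB2BGR))
E
```

```text
fix TCP mm [-164.8  150.   243.9] F fix [ 0.2 -0.  -0.4] t 1.25 gap 0.19143213393961345
turn deg [0.03 0.05 0.03]
(-122,45,61) world [0.447 0.102 0.061] tool shift mm [ -42.6 -105.1  182.9]
(-45,45,61) world [0.524 0.108 0.061] tool shift mm [-119.6 -105.1  183. ]
```

View pics/w2.png

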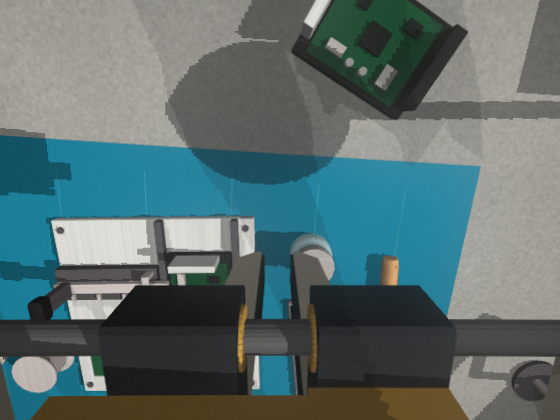

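The move was refused because every row needs all the fields. The wrist view shows the fingers still half closed at (255–320,260–390) and the fixture at lower left, with the push plate at (195,263).

Emit:
{"method": "apply_moves", "body": {
  "motion": [
    {"claw": -1,"dx": -0.022,"dy": -0.053,"dz": 0.01,"rx": 0,"ry": 0,"rz": 0},
    {"claw": -1,"dx": -0.043,"dy": -0.105,"dz": 0.03,"rx": 0,"ry": 0,"rz": 0},
    {"claw": -1,"dx": -0.043,"dy": -0.105,"dz": 0.08,"rx": 0,"ry": 0,"rz": 0},
    {"claw": -1,"dx": -0.043,"dy": -0.105,"dz": 0.12,"rx": 0,"ry": 0,"rz": 0},
    {"claw": -1,"dx": -0.043,"dy": -0.105,"dz": 0.12,"rx": 0,"ry": 0,"rz": 0},
    {"claw": -1,"dx": -0.043,"dy": -0.105,"dz": 0.12,"rx": 0,"ry": 0,"rz": 0}
  ]
}}

```text
clock: 2.1
tool_pos: [0.447, 0.1046, 0.1247]
eef_rot: [0.001, -0.038, 0.999, 0.0]
force: [0.9, -0.5, -0.1]
finger_gap: 0.006
grip_force: 0.0
```

```bash
python3 go.py "(-122,45,61)" "(-45,45,61)"; python3 - <<'E'
from h import *
w=cam("wrist")["img"];cv2.imwrite("pics/w3.png",cv2.cvtColor(w,cv2.COLOR_RGB2BGR))
E
```

```text
fix TCP mm [-121.7   47.4  124.7] F fix [ 0.9 -0.6 -0.1] t 2.1 gap 0.006477509965018622
turn deg [0.03 0.11 0.05]
(-122,45,61) world [0.447 0.102 0.061] tool shift mm [ 0.5 -2.5 63.7]
(-45,45,61) world [0.524 0.108 0.061] tool shift mm [-76.5  -2.5  63.9]
```

View pics/w3.png

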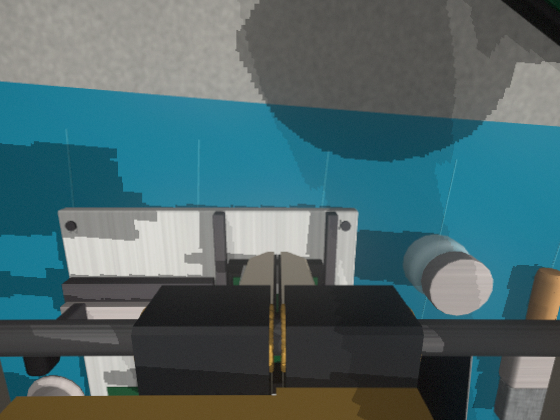

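The fingers are shut at (278,275), centred in the channel between the rails, and the jar is well to the side. Next I descend, then push.

Emit:
{"method": "apply_moves", "body": {
  "motion": [
    {"claw": -1,"dx": 0,"dy": 0,"dz": 0.035,"rx": 0,"ry": 0,"rz": 0},
    {"claw": -1,"dx": 0,"dy": -0.001,"dz": 0.064,"rx": 0,"ry": 0,"rz": 0},
    {"claw": -1,"dx": -0.01,"dy": -0.001,"dz": 0.064,"rx": 0,"ry": 0,"rz": 0},
    {"claw": -1,"dx": -0.02,"dy": -0.001,"dz": 0.064,"rx": 0,"ry": 0,"rz": 0},
    {"claw": -1,"dx": -0.026,"dy": -0.001,"dz": 0.064,"rx": 0,"ry": 0,"rz": 0},
    {"claw": -1,"dx": -0.032,"dy": -0.001,"dz": 0.064,"rx": 0,"ry": 0,"rz": 0},
    {"claw": -1,"dx": -0.038,"dy": -0.001,"dz": 0.064,"rx": 0,"ry": 0,"rz": 0},
    {"claw": -1,"dx": -0.044,"dy": -0.001,"dz": 0.064,"rx": 0,"ry": 0,"rz": 0}
  ]
}}

```text
clock: 3.15
tool_pos: [0.4876, 0.1058, 0.0604]
eef_rot: [-0.003, -0.038, 0.999, -0.0]
force: [-5.3, -0.5, 4.8]
finger_gap: 0.002
grip_force: 2.8
```

```bash
python3 go.py "(-52.5,45,61)"
```

```text
fix TCP mm [-81.1  45.6  60.4] F fix [-5.3 -0.1  4.8] t 3.15 gap 0.0024528688230213706
turn deg [-0.03 -0.34  0.02]
(-52.5,45,61) world [0.516 0.107 0.061] tool shift mm [-28.6  -0.6  -0.8]
```

Emit:
{"method": "apply_moves", "body": {
  "motion": [
    {"claw": -1,"dx": -0.006,"dy": 0,"dz": 0,"rx": 0,"ry": 0,"rz": 0},
    {"claw": -1,"dx": -0.012,"dy": 0,"dz": 0,"rx": 0,"ry": 0,"rz": 0},
    {"claw": -1,"dx": -0.017,"dy": 0,"dz": 0,"rx": 0,"ry": 0,"rz": 0},
    {"claw": -1,"dx": -0.02,"dy": 0,"dz": 0,"rx": 0,"ry": 0,"rz": 0},
    {"claw": -1,"dx": -0.022,"dy": 0,"dz": 0,"rx": 0,"ry": 0,"rz": 0},
    {"claw": -1,"dx": -0.024,"dy": 0,"dz": 0,"rx": 0,"ry": 0,"rz": 0},
    {"claw": -1,"dx": -0.024,"dy": 0,"dz": 0,"rx": 0,"ry": 0,"rz": 0}
  ]
}}

```text
clock: 4.03
tool_pos: [0.5129, 0.1078, 0.0602]
eef_rot: [-0.001, -0.038, 0.999, -0.0]
force: [-5.6, -0.8, 4.2]
finger_gap: 0.009
grip_force: 2.6
```

```bash
python3 go.py "(-52.5,45,61)"
```

```text
fix TCP mm [-55.8  45.7  60.2] F fix [-5.6 -0.4  4.2] t 4.025 gap 0.00895225583719038
turn deg [-0.01 -0.16  0.01]
(-52.5,45,61) world [0.516 0.107 0.061] tool shift mm [-3.3 -0.7 -0.8]
```

Emit:
{"method": "apply_moves", "body": {
  "motion": [
    {"claw": -1,"dx": -0.002,"dy": 0,"dz": 0,"rx": 0,"ry": 0,"rz": 0},
    {"claw": -1,"dx": -0.003,"dy": 0,"dz": 0,"rx": 0,"ry": 0,"rz": 0},
    {"claw": -1,"dx": -0.004,"dy": 0,"dz": 0,"rx": 0,"ry": 0,"rz": 0},
    {"claw": -1,"dx": -0.005,"dy": 0,"dz": 0,"rx": 0,"ry": 0,"rz": 0}
  ]
}}

```text
clock: 4.53
tool_pos: [0.5148, 0.1079, 0.0597]
eef_rot: [-0.005, -0.038, 0.999, -0.001]
force: [-10.3, -0.3, 8.8]
finger_gap: 0.002
grip_force: 5.0
```

```bash
python3 go.py "(-52.5,45,61)"
```

```text
fix TCP mm [-53.8  45.6  59.7] F fix [-10.3   0.4   8.8] t 4.525 gap 0.0020643784659505134
turn deg [-0.05 -0.54  0.02]
(-52.5,45,61) world [0.516 0.107 0.061] tool shift mm [-1.3 -0.6 -1.3]
```

Emit:
{"method": "apply_moves", "body": {
  "motion": [
    {"claw": -1,"dx": -0.001,"dy": 0,"dz": 0,"rx": 0,"ry": 0,"rz": 0},
    {"claw": -1,"dx": -0.002,"dy": 0,"dz": 0,"rx": 0,"ry": 0,"rz": 0},
    {"claw": -1,"dx": -0.003,"dy": 0,"dz": 0,"rx": 0,"ry": 0,"rz": 0},
    {"claw": -1,"dx": -0.003,"dy": 0,"dz": 0,"rx": 0,"ry": 0,"rz": 0}
  ]
}}

```text
clock: 5.03
tool_pos: [0.5149, 0.1079, 0.0596]
eef_rot: [-0.008, -0.038, 0.999, -0.001]
force: [-13.4, -0.5, 10.8]
finger_gap: 0.004
grip_force: 6.7
```

```bash
python3 go.py "(-85,45,61)"; python3 - <<'E'
from h import *
for n in("scene","top"): cv2.imwrite(f"pics/{n}h.png",cam(n)["img"][:,:,::-1])
s=cv2.imread("pics/sceneh.png")[165:285,210:380];s=cv2.resize(s,None,fx=4.5,fy=4.5,interpolation=cv2.INTER_CUBIC);cv2.imwrite("pics/sh.png",s)
E
```

```text
fix TCP mm [-53.7  45.6  59.6] F fix [-13.4   0.5  10.8] t 5.025 gap 0.004000164617926984
turn deg [-0.08 -0.89  0.04]
(-85,45,61) world [0.484 0.105 0.061] tool shift mm [31.3 -0.6 -0.9]
```

View pics/sh.png

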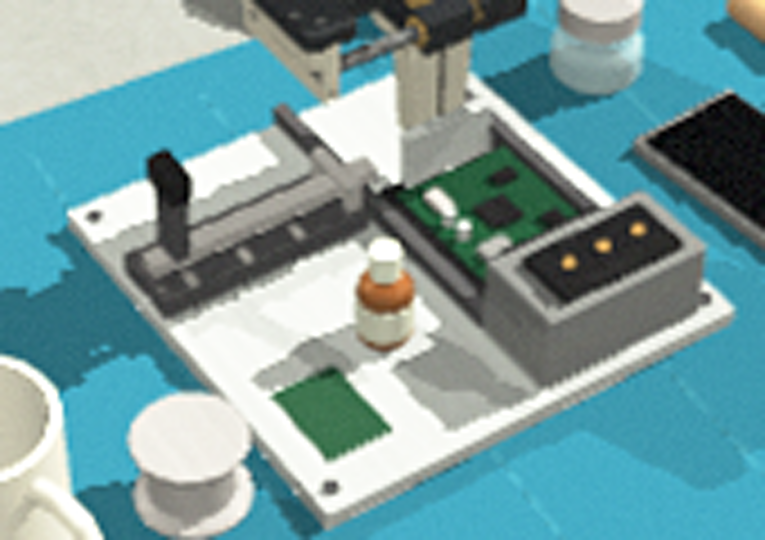

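The carrier is home: its connector sits against the head at (490,265), and it stalled there under rising force. The lever is still parked at (170,200). Now I back off and go over to the lever.

Emit:
{"method": "apply_moves", "body": {
  "motion": [
    {"claw": -1,"dx": 0.01,"dy": 0,"dz": 0,"rx": 0,"ry": 0,"rz": 0},
    {"claw": -1,"dx": 0.03,"dy": 0,"dz": 0,"rx": 0,"ry": 0,"rz": 0},
    {"claw": -1,"dx": 0.03,"dy": 0,"dz": -0.05,"rx": 0,"ry": 0,"rz": 0},
    {"claw": -1,"dx": 0.03,"dy": 0,"dz": -0.1,"rx": 0,"ry": 0,"rz": 0},
    {"claw": -1,"dx": 0.02,"dy": -0.05,"dz": -0.11,"rx": 0,"ry": 0,"rz": 0},
    {"claw": -1,"dx": 0.01,"dy": -0.1,"dz": -0.11,"rx": 0,"ry": 0,"rz": 0},
    {"claw": -1,"dx": 0.0,"dy": -0.15,"dz": -0.11,"rx": 0,"ry": 0,"rz": 0},
    {"claw": -1,"dx": 0.0,"dy": -0.195,"dz": -0.11,"rx": 0,"ry": 0,"rz": 0}
  ]
}}

```text
clock: 6.12
tool_pos: [0.5398, -0.0885, 0.1708]
eef_rot: [0.003, -0.037, 0.999, -0.001]
force: [0.2, -0.8, -0.3]
finger_gap: 0.006
grip_force: 0.0
```

```bash
python3 go.py "(-54,-150,160)" "(-54,-150,70)"
```

```text
fix TCP mm [ -43.7 -152.1  170.8] F fix [ 0.2 -0.8 -0.3] t 6.125 gap 0.005583663807913267
turn deg [-0.12  0.39 -0.05]
(-54,-150,160) world [ 0.529 -0.087  0.16 ] tool shift mm [10.3  2.1 10.7]
(-54,-150,70) world [ 0.529 -0.087  0.07 ] tool shift mm [ 10.9   2.3 100.7]
```

Emit:
{"method": "apply_moves", "body": {
  "motion": [
    {"claw": -1,"dx": 0.008,"dy": 0,"dz": 0.03,"rx": 0,"ry": 0,"rz": 0},
    {"claw": -1,"dx": 0.008,"dy": 0,"dz": 0.07,"rx": 0,"ry": 0,"rz": 0},
    {"claw": -1,"dx": 0.008,"dy": 0,"dz": 0.09,"rx": 0,"ry": 0,"rz": 0},
    {"claw": -1,"dx": 0.008,"dy": 0,"dz": 0.1,"rx": 0,"ry": 0,"rz": 0},
    {"claw": -1,"dx": 0.008,"dy": 0,"dz": 0.1,"rx": 0,"ry": 0,"rz": 0}
  ]
}}

```text
clock: 6.75
tool_pos: [0.5298, -0.0867, 0.0698]
eef_rot: [0.001, -0.038, 0.999, -0.0]
force: [-0.3, -0.9, 0.7]
finger_gap: 0.007
grip_force: 0.0
```

```bash
python3 go.py "(-54,-130,70)" "(-54,-70,70)"; python3 - <<'E'
from h import *
s=cv2.cvtColor(cam("scene")["img"],cv2.COLOR_RGB2BGR)[125:285,170:380];s=cv2.resize(s,None,fx=3.7,fy=3.7,interpolation=cv2.INTER_CUBIC);cv2.imwrite("pics/sl.png",s)
E
```

```text
fix TCP mm [ -53.6 -149.6   69.8] F fix [-0.4 -0.8  0.7] t 6.75 gap 0.006619593400564385
turn deg [-0.03  0.09 -0.  ]
(-54,-130,70) world [ 0.528 -0.067  0.07 ] tool shift mm [ 0.4 19.6 -0.2]
(-54,-70,70) world [ 0.523 -0.007  0.07 ] tool shift mm [ 0.4 79.6 -0.3]
```

View pics/sl.png

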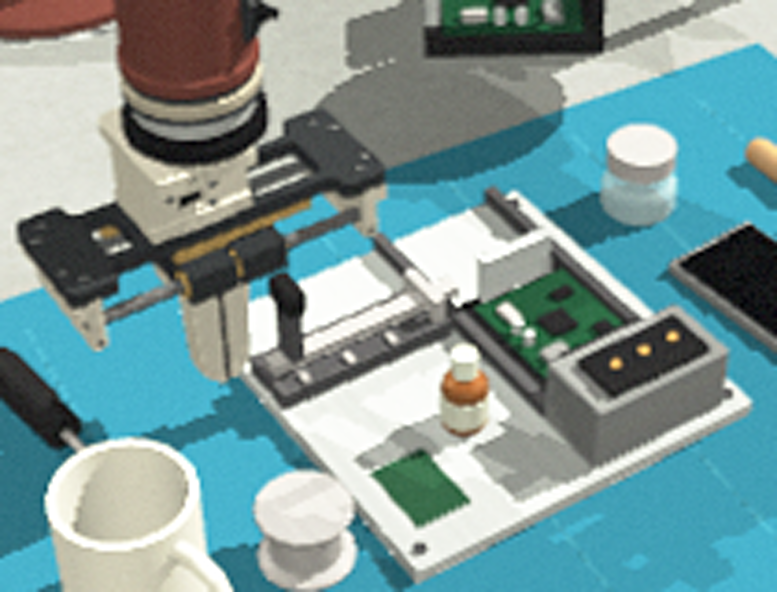

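The fingers stand just behind the lever's free side at (220,340), at stem and cap height, with nothing else in the path. Now the push.

Emit:
{"method": "apply_moves", "body": {
  "motion": [
    {"claw": -1,"dx": 0,"dy": 0.012,"dz": 0,"rx": 0,"ry": 0,"rz": 0},
    {"claw": -1,"dx": 0,"dy": 0.02,"dz": 0,"rx": 0,"ry": 0,"rz": 0},
    {"claw": -1,"dx": 0,"dy": 0.028,"dz": 0,"rx": 0,"ry": 0,"rz": 0},
    {"claw": -1,"dx": 0,"dy": 0.036,"dz": 0,"rx": 0,"ry": 0,"rz": 0},
    {"claw": -1,"dx": 0,"dy": 0.044,"dz": 0,"rx": 0,"ry": 0,"rz": 0},
    {"claw": -1,"dx": 0,"dy": 0.052,"dz": 0,"rx": 0,"ry": 0,"rz": 0},
    {"claw": -1,"dx": 0,"dy": 0.06,"dz": 0,"rx": 0,"ry": 0,"rz": 0},
    {"claw": -1,"dx": 0,"dy": 0.067,"dz": 0,"rx": 0,"ry": 0,"rz": 0}
  ]
}}

```text
clock: 7.8
tool_pos: [0.5244, -0.0231, 0.0702]
eef_rot: [0.001, -0.037, 0.999, -0.002]
force: [1.0, -8.7, 2.5]
finger_gap: 0.005
grip_force: 4.1
```

```bash
python3 go.py "(-54,-70,70)"
```

```text
fix TCP mm [-54.2 -85.7  70.2] F fix [ 0.3 -8.7  2.5] t 7.8 gap 0.0051778831391090544
turn deg [-0.29  0.08 -0.14]
(-54,-70,70) world [ 0.523 -0.007  0.07 ] tool shift mm [-0.2 15.7  0.1]
```

Emit:
{"method": "apply_moves", "body": {
  "motion": [
    {"claw": -1,"dx": 0,"dy": 0.006,"dz": 0,"rx": 0,"ry": 0,"rz": 0},
    {"claw": -1,"dx": 0,"dy": 0.011,"dz": 0,"rx": 0,"ry": 0,"rz": 0},
    {"claw": -1,"dx": 0,"dy": 0.014,"dz": 0,"rx": 0,"ry": 0,"rz": 0},
    {"claw": -1,"dx": 0,"dy": 0.016,"dz": 0,"rx": 0,"ry": 0,"rz": 0},
    {"claw": -1,"dx": 0,"dy": 0.018,"dz": 0,"rx": 0,"ry": 0,"rz": 0},
    {"claw": -1,"dx": 0,"dy": 0.018,"dz": 0,"rx": 0,"ry": 0,"rz": 0}
  ]
}}

```text
clock: 8.55
tool_pos: [0.5224, -0.0051, 0.0696]
eef_rot: [-0.0, -0.036, 0.999, -0.002]
force: [0.5, -7.3, 0.8]
finger_gap: 0.005
grip_force: 3.5
```

```bash
python3 go.py "(-54,-70,70)"; python3 - <<'E'
from h import *
s=cv2.cvtColor(cam("scene")["img"],cv2.COLOR_RGB2BGR)[125:285,190:380];s=cv2.resize(s,None,fx=3.7,fy=3.7,interpolation=cv2.INTER_CUBIC);cv2.imwrite("pics/sm.png",s)
E
```

```text
fix TCP mm [-54.8 -67.6  69.6] F fix [-0.1 -7.3  0.8] t 8.55 gap 0.005251165903677094
turn deg [-0.22 -0.03 -0.16]
(-54,-70,70) world [ 0.523 -0.007  0.07 ] tool shift mm [-0.9 -2.4 -0.4]
```

View pics/sm.png

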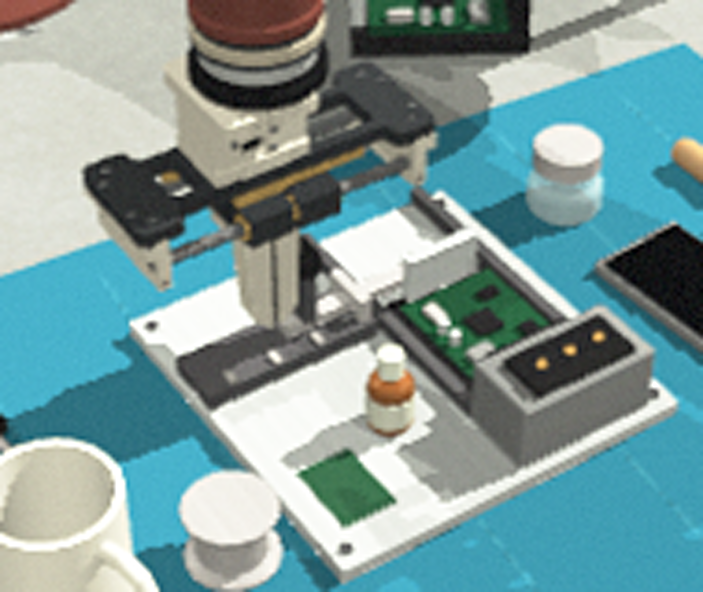

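The lever has moved well over, with its handle at (310,275). I'll push on until it stalls at the hard stop.

Emit:
{"method": "apply_moves", "body": {
  "motion": [
    {"claw": -1,"dx": 0,"dy": 0.002,"dz": 0,"rx": 0,"ry": 0,"rz": 0},
    {"claw": -1,"dx": 0,"dy": 0.004,"dz": 0,"rx": 0,"ry": 0,"rz": 0},
    {"claw": -1,"dx": 0,"dy": 0.005,"dz": 0,"rx": 0,"ry": 0,"rz": 0},
    {"claw": -1,"dx": 0,"dy": 0.005,"dz": 0,"rx": 0,"ry": 0,"rz": 0}
  ]
}}

```text
clock: 9.1
tool_pos: [0.5223, -0.0049, 0.0697]
eef_rot: [-0.0, -0.034, 0.999, -0.005]
force: [0.8, -14.6, 0.3]
finger_gap: 0.003
grip_force: 7.3
```

```bash
python3 go.py "(-54,-70,70)"
```

```text
fix TCP mm [-54.9 -67.4  69.7] F fix [ -0.3 -14.6   0.3] t 9.1 gap 0.0025790023572394576
turn deg [-0.54 -0.02 -0.39]
(-54,-70,70) world [ 0.523 -0.007  0.07 ] tool shift mm [-1.  -2.6 -0.3]
```

It stalled at the stop (TCP y -67.4, expected about -69.5). I'll retract and verify.

Emit:
{"method": "apply_moves", "body": {
  "motion": [
    {"claw": -1,"dx": 0,"dy": -0.01,"dz": 0,"rx": 0,"ry": 0,"rz": 0},
    {"claw": -1,"dx": 0,"dy": -0.035,"dz": 0,"rx": 0,"ry": 0,"rz": 0},
    {"claw": -1,"dx": 0,"dy": -0.035,"dz": -0.05,"rx": 0,"ry": 0,"rz": 0},
    {"claw": -1,"dx": 0,"dy": -0.035,"dz": -0.1,"rx": 0,"ry": 0,"rz": 0},
    {"claw": -1,"dx": 0.05,"dy": -0.05,"dz": -0.12,"rx": 0,"ry": 0,"rz": 0},
    {"claw": -1,"dx": 0.08,"dy": -0.1,"dz": -0.14,"rx": 0,"ry": 0,"rz": 0},
    {"claw": -1,"dx": 0.08,"dy": -0.15,"dz": -0.14,"rx": 0,"ry": 0,"rz": 0},
    {"claw": -1,"dx": 0.08,"dy": -0.15,"dz": -0.14,"rx": 0,"ry": 0,"rz": 0}
  ]
}}

```text
clock: 10.1
tool_pos: [0.4535, -0.1557, 0.2101]
eef_rot: [0.001, -0.035, 0.999, -0.001]
force: [-0.2, 1.8, -0.0]
finger_gap: 0.005
grip_force: 0.0
```

```bash
python3 go.py; python3 - <<'E'
from h import *
s=cv2.cvtColor(cam("scene")["img"],cv2.COLOR_RGB2BGR)[125:285,190:380]
t=cv2.cvtColor(cam("top")["img"],cv2.COLOR_RGB2BGR)[150:256,210:318]
s=cv2.resize(s,(400,337),interpolation=cv2.INTER_CUBIC);t=cv2.resize(t,(343,337),interpolation=cv2.INTER_CUBIC);cv2.imwrite("pics/end.png",np.hstack([s,t]))
E
```

```text
fix TCP mm [-135.  -212.6  210.1] F fix [-0.   1.8 -0. ] t 10.1 gap 0.004709717715814079
turn deg [-0.07  0.08 -0.38]
```

View pics/end.png

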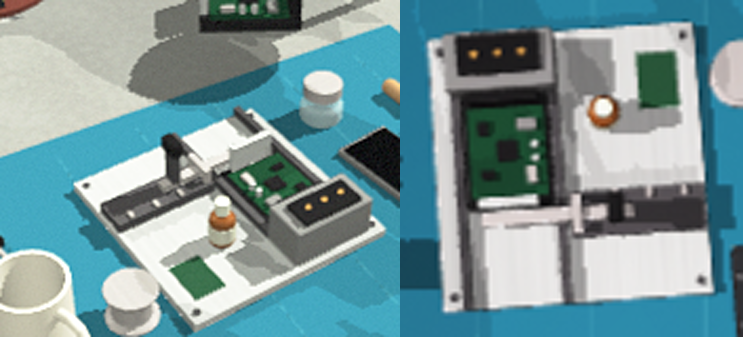

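The end view shows the bar lying behind the push plate. Its tip has moved about 22 px, which is about 59.5 mm. The carrier touches the head and the arm is clear.

```bash
python3 -c "
from station import *
print(job_done())"
```

```text
the job is handed in; nothing more can be done
None
```

I pushed the carrier home against the test head and slid the latch lever to its second stop, with its bar locked behind the carrier. The arm is clear and the job is handed in, but the station gave no verdict back.

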